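Close and lock the lamp hatch of a microscope illuminator

ROBOT

A 7-joint arm with a two-finger parallel gripper is mounted at the origin on the work surface. World frame = base frame: x ahead of the robot, y to its left, z up, the work surface at z = 0. Lengths are in m, angles in rad, forces in N, time in s.
With the tool pointing down it reaches from about 0.425 to 0.925 m from the base axis. Payload 6.8 kg.
Tool frame: the origin (TCP) lies on the centre line of the jaws, within the pads' length; the fingertips stand 19 mm ahead of it and the grasp point (between the pads) is the TCP (tcp_to_tips is the distance from the TCP to the fingertips, in m); x points along the fingers, y is the direction in which the jaws open and shut, and the axes are right-handed (so a half turn about x gives the same grasp; the last joint's range is limited). The gripper opens to 85 mm and grips with 20 to 120 N. Pads are 22 mm wide; open, the fingers measure 114 mm over their backs; the gripper's body (76 mm by 85 mm) begins 54 mm behind the grasp point. The pads swing forward as they close: fully open they stand 13 mm farther back than shut.
Start: joints at [1.145, 0.477, 0.022, 1.555, -0.011, 1.109, -0.083], TCP at [0.211, -0.641, 0.25] pointing down, gripper open.
Joint ranges: [-2.96, 2.96], [-0.34, 2.1], [-1.41, 1.46], [0.24, 2.44], [-1.37, 4.51], [0.17, 1.92], [-2.96, 2.96]. Speed limits (rad/s): [2.39, 2.39, 3.14, 3.14, 3.14, 3.14, 3.14].

INTERFACE

Orientations are given as a unit quaternion [w, x, y, z].
In Python, from station import get_obs, read_camera, hand_in, spot_in, cut_out, tcp_to_tips gives the robot as it stands.
- The arm moves only by the shell command python3 -m jog 'ROWS' [FORCE]. ROWS is JSON, a list of rows, each an object of numbers: "gripper": the closure, from 0 (fully open) to 1 (shut); "dx", "dy", "dz": the shift along the world's x, y, z in m; "rx", "ry", "rz": the turn, a rotation vector about the world's x, y, z in degrees. In form: [{"gripper": .., "dx": .., "dy": .., "dz": .., "rx": .., "ry": .., "rz": ..}, ...]. A call has 1 to 10 rows; each row is the pose to reach, as a shift and turn from the pose commanded when the call began; what a row does not reach only later rows make up. A row lasts 1/10 s, in which the tool goes at most 50 mm and 8.59 degrees, less where a joint would pass 70% of its speed; a pose out of reach is approached as far as the arm can. A call with a gripper value outside its range is refused whole. The fingers move at their own pace and stop on an object; FORCE is the grip in N (left out, the last holds). Time passes only in rows, so rows that repeat a pose let the fingers close. It gives the time, the measured TCP pose, the force and the opening at its end, in the units of the state.
- get_obs(): the state, without advancing time (a new reading comes with each control period).
- read_camera(name): name is "scene" or "side" or "wrist"; returns a dict with "pixels" (384x512x3 uint8, blue, green, red), "range_z" (384x512 float32, m along the optical axis (not along the pixel's ray), 0 where there is no reading), "camera_matrix" (3x3 intrinsics, pixels), "cam_to_world" (4x4, takes a point from camera to world coordinates). Camera axes: x right, y down, z forward; pixel columns grow to the right and rows downward; lengths in m; the calibration is good to about 2 mm. A picture is of the moment at which its call begins.
- hand_in(): hands the job in, once; it reports no verdict.
Trained networks look in the newest picture that a camera, given by its name, has taken for a name from the list of things; names that differ only in an ending like _2 or _b are one class to them, and where a whole thing is asked for, a point or a joint stands for the part that bears it (a point fixed in the world has none). Each returns a list of dicts, best first, with "conf" (0 to 1); they miss things now and then, are a little off and sometimes report something else, mostly with a low value. They report only what shows in the picture. A call takes as long as a camera call.
- spot_in(camera, label): "box" ([centre column, centre row, width, height] in pixels, round what is visible of it).
- cut_out(camera, label): "mask" (384x512 bool, what is visible of it) and "box" ([centre column, centre row, width, height] in pixels, round what is visible of it).
The state is a dict: "t": time; "q": joint angles; "joint_vel": joint speeds; "joint_torque": joint torques, N m; "eef_pos": TCP position; "tool_rot": TCP orientation; "contact_force": force on the tool from outside, world axes, zero at the start; "torque": the same for the moment, N m; "gripper_width": opening from 0.0 (shut) to 1.0 (fully open).
Only numpy, scipy, OpenCV 4.12 (cv2) and the standard library are available. Lean on these libraries where they do the work, as an engineer would, in place of code of your own. Each camera call takes 0.05 s, during which the arm holds its last target. There are 200 camera calls.

TASK

The lamp has been changed: shut the hatch on top of the microscope's lamp unit and fasten it with its quarter-turn stud, so that the stud stays caught and the hatch shut when you let go. The slot under the stud lies somewhere within the green patches: press the black wing lightly, turn it back anticlockwise until you feel the pin drop into the slot, press it through and turn it ninety degrees clockwise from there, until it catches within the red patches. The receptacle breaks easily, so go by feel and never force the stud down or round, and leave the old lamp, the bottle and the dish where they stand.

Things in the scene. Friction and masses are not known exactly. Their poses are not given: they have to be found in the camera images.
- unit: Fixed cream lamp unit: 260 mm deep (x), 240 mm wide (y), top face 130 mm above the bench. Origin under its centre at bench height; x points from its dark front panel (knob, display) to its back, y to its left, z up. A dark grey hatch, 150 mm (x) by 140 mm (y), 3 mm thick, lies on its top, centred on y = +40 mm.
- hatch (a joint): Opening angle of the hatch, rad: 0 is shut, 0.3 to 0.65 at the start. It is hinged along its far edge and swings up at the front. The hinge is stiff (about 0.3 N m), so the hatch stays at any angle; it is pushed shut from above with 2 to 5 N.
- hatch_hinge (a point): Middle of the hinge line, on the underside of the hatch; in the unit's frame x = +80, y = +40, z = +130 mm. The hinge line runs along the unit's y.
- hatch_edge (a point): Middle of the free front edge of the hatch, on its upper face, 150 mm from the hinge line. Moves with the hatch; its axes are the unit's when the hatch is shut, and the upper face is then 133 mm above the bench.
- stud_head (a point): Centre of the top of the stud's black wing, on the stud's axis; moves with the stud. z points up along the axis, y along the wing. The wing is 36 mm long, 12 mm thick, 18 mm high, on a steel flange. The axis is on the hatch's centre line, 120 mm from the hinge line (hatch shut: unit frame x = -40, y = +40). Unpressed, this point is 36 mm above the hatch's upper face.
- stud_flange (a point): Centre of the upper side of the round steel flange under the wing (34 mm diameter, 3 mm thick), on the stud's axis, 18 mm below stud_head; same axes. Unpressed, it is 18 mm above the hatch's upper face. The stud may be pressed on the flange (fingertips beside the wing) or on the wing.
- stud_press (a joint): How far the stud is pressed in, m: 0 at rest (raised by its spring), 0.014 at most. The spring takes about 1.4 N to start and 0.4 N more per mm (5.5 N at 10 mm). Under the hatch the stud has a flat cross pin, 18 by 4 by 4 mm, parallel to the wing. Caught and let go, it stays 8 to 9 mm in; turned but not caught, it would stand at 10 mm or more.
- stud_turn (a joint): Wing angle, rad, clockwise from above: 0 along the unit's y axis (middle of the two green patches on the hatch), pi/2 along its x axis (middle of the two red patches). 0.7 to 0.85 at the start, always clockwise of the slot. Turning it takes about 0.03 N m.
- receptacle: Cup (34 by 41 mm) under the stud, hidden once the hatch is shut. Origin on the stud's axis, 99.5 mm above the bench; axes as the unit's. The slotted brass keeper in it was clamped at some angle within 0.5 rad either way of the unit's y: this is in no reading and must be felt. It breaks if the stud is forced against it with more than 20 N, down or sideways.
- keeper_top (a point): On the stud's axis at the keeper's top, 119.5 mm above the bench, fixed, axes as the unit's. With the hatch shut the pin meets it at 2.5 mm of press, can sink in only within 0.08 rad of the slot's angle, is past the 4 mm thick plate, free to turn clockwise, at 10.5 mm and on the bottom at 12.5 mm. The catch is 90 degrees clockwise of the slot, 0.15 rad wide either way; then comes a stop.
- old_lamp: Burnt-out white reflector lamp, 52 mm diameter, 44 mm high, loose, face down on top of the unit, to the right of the hatch. Origin at the centre of its underside.
- reagent: Loose amber bottle, 48 mm diameter, 95 mm high, standing on the bench to the left of the unit. Origin at the centre of its underside.
- dish: Loose clear culture dish, 60 mm diameter, 15 mm high, on the bench to the right of the unit. Origin at the centre of its underside.

How it is judged:
By the outcome, as a careful person would: the job done as asked, in the order asked, and still so for the second after the job is handed in, with the robot touching nothing.
It also fails if it takes over 72 s, if anything falls off the work surface, if the arm or the gripper's body presses on something with over 40 N, if the wrist force passes 120 N, or if a joint passes its speed limit or range.

## Working session

There is one attempt and no reset: what is moved stays moved. The work goes in short steps, Python scripts to look and compute and a shell command to move; the robot and the scene stay as the last step left them, time stands still between calls to the robot, and variables do not carry over. Pictures are saved under pics/ and viewed, about 8 in all and at most 12, crops included, and the job is handed in when it is done.

```bash
mkdir -p pics; ls
python3 - <<'E'
from station import *
import cv2,numpy as np
print(get_obs(),tcp_to_tips)
ims=[]
for c in ["scene","side"]:
    r=read_camera(c); np.savez(f"pics/{c}0.npz",**r)
    print(c,r["camera_matrix"].tolist(),r["cam_to_world"].round(3).tolist())
    im=r["pixels"].copy()
    for l in ["unit","hatch","stud_head","stud_flange","old_lamp","reagent","dish"]:
        for d in cut_out(c,l)[:1]:
            b=d["box"];m=d["mask"]&(r["range_z"]>0);v,u=np.nonzero(m)
            z=r["range_z"][m];K=r["camera_matrix"]
            P=np.c_[(u-K[0,2])*z/K[0,0],(v-K[1,2])*z/K[1,1],z,np.ones_like(z)]@r["cam_to_world"].T
            print(c,l,round(d["conf"],2),np.round(b),np.median(P[:,:3],0).round(3),P[:,:3].min(0).round(3),P[:,:3].max(0).round(3)) if len(z) else 0
    ims.append(im)
cv2.imwrite("pics/a.png",cv2.resize(np.hstack(ims),(800,300)))
cv2.imwrite("pics/b.png",ims[0])
E
```

```text
pics
{'t': 0.0, 'q': array([ 1.14487453,  0.47782566,  0.02237405,  1.55648919, -0.01149433,
        1.10931962, -0.08311604]), 'joint_vel': array([ 0.00099626, -0.00113826, -0.00062391, -0.00013267, -0.00172776,
       -0.00011335, -0.00070713]), 'joint_torque': array([-8.60851674e-05, -5.96448183e+01,  1.60806946e+00, -2.81192994e+01,
        1.25661868e-02,  9.41758510e-03,  1.76048854e-05]), 'eef_pos': array([ 0.21071825, -0.64065222,  0.2492933 ]), 'tool_rot': array([-0.11123045, -0.69803421, -0.11254283,  0.69836247]), 'contact_force': array([-0.50412161, -0.62266304,  0.17391076]), 'torque': array([-0.02497671,  0.01866601, -0.0001571 ]), 'gripper_width': 1.0021161932559486} 0.019
scene [[357.30237260173453, 0.0, 247.39112024529734], [0.0, 357.30237260173453, 191.14022596269183], [0.0, 0.0, 1.0]] [[0.886, 0.291, -0.36, 0.912], [0.463, -0.547, 0.697, -0.507], [0.006, -0.785, -0.62, 0.586], [0.0, 0.0, 0.0, 1.0]]
scene unit 0.9 [210. 214. 172. 168.] [ 0.622 -0.079  0.13 ] [ 0.32  -0.159 -0.003] [0.726 0.396 0.232]
scene hatch 0.77 [226. 172.  90.  85.] [ 0.61  -0.002  0.17 ] [ 0.
[... 629 characters left out ...]
.557, -0.55, 0.563], [0.007, -0.699, -0.715, 0.838], [0.0, 0.0, 0.0, 1.0]]
side unit 0.72 [287. 218. 167. 154.] [0.556 0.02  0.129] [ 0.437 -0.291 -0.005] [0.821 0.1   0.232]
side hatch 0.63 [272. 189.  94.  40.] [0.591 0.02  0.182] [ 0.539 -0.063  0.129] [0.68  0.084 0.232]
side stud_head 0.48 [283. 175.  15.  16.] [0.578 0.015 0.218] [ 0.562 -0.089  0.132] [0.639 0.028 0.232]
side stud_flange 0.68 [282. 174.  18.  14.] [0.578 0.015 0.219] [ 0.562 -0.046  0.175] [0.598 0.028 0.232]
side old_lamp 0.76 [301. 159.  19.  15.] [ 0.616 -0.108  0.153] [ 0.596 -0.129  0.136] [ 0.64  -0.095  0.176]
side reagent 0.63 [210. 257.  28.  38.] [0.644 0.169 0.059] [ 0.629  0.096 -0.001] [0.722 0.184 0.098]
```

View pics/a.png

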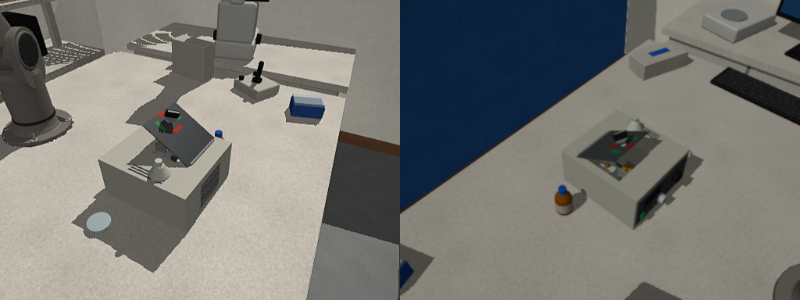

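Run:
```python
import numpy as np,cv2
A=[]
for c in ["scene","side"]:
    r=dict(np.load(f"pics/{c}0.npz"));z=r["range_z"];K=r["camera_matrix"];v,u=np.nonzero(z>0);d=z[v,u]
    P=(np.c_[(u-K[0,2])*d/K[0,0],(v-K[1,2])*d/K[1,1],d,np.ones_like(d)]@r["cam_to_world"].T)[:,:3]
    A.append(np.c_[P,r["pixels"][v,u]])
A=np.vstack(A)
# top face points of the unit
T=A[(abs(A[:,2]-.13)<.004)&(A[:,0]>.3)&(A[:,0]<.9)&(abs(A[:,1])<.35)]
print(len(T))
# remove outliers via grid image
img=np.zeros((700,700),np.uint8)
ij=((T[:,:2]-[.3,-.35])*1000).astype(int);img[ij[:,0],ij[:,1]]=255
img=cv2.morphologyEx(img,cv2.MORPH_CLOSE,np.ones((9,9)));img=cv2.morphologyEx(img,cv2.MORPH_OPEN,np.ones((9,9)))
n,l,s,_=cv2.connectedComponentsWithStats(img);k=1+s[1:,4].argmax()
pts=np.argwhere(l==k).astype(np.float32)
(c,sz,a)=cv2.minAreaRect(pts);print(np.array(c)/1000+[.3,-.35],sz,a, cv2.boxPoints((c,sz,a))/1000+[.3,-.35])
# hatch plane
H=A[(A[:,2]>.14)&(A[:,2]<.2)&(A[:,0]>.5)&(A[:,0]<.72)&(A[:,1]>-.09)&(A[:,1]<.11)&(A[:,3:].max(1)<110)]
best=0;rng=np.random.default_rng(0)
for _ in range(400):
    p=H[rng.choice(len(H),3,False),:3];nn=np.cross(p[1]-p[0],p[2]-p[0]);nn/=np.linalg.norm(nn)+1e-12
    m=abs((H[:,:3]-p[0])@nn)<.003
    if m.sum()>best:best=m.sum();B=m
q=H[B,:3];nn=np.linalg.svd(q-q.mean(0))[2][2];nn*=np.sign(nn[2])
print("hatch",len(q),q.mean(0),nn,"tilt",np.arccos(nn[2]),"uphill dir deg",np.degrees(np.arctan2(-nn[1],-nn[0])))
```

```text
12223
[ 0.58842923 -0.03077386] (244.0126190185547, 262.8724060058594) 86.8201675415039 [[ 0.45042768 -0.14530156]
 [ 0.71289538 -0.1598831 ]
 [ 0.72643079  0.08375385]
 [ 0.46396308  0.09833538]]
hatch 3917 [0.61134511 0.00703019 0.16892978] [ 0.5062244  -0.02670484  0.86198823] tilt 0.5316175246259892 uphill dir deg 176.98027702879486
```

The two views show the unit with its front towards the robot (yaw about -3°). The hatch is open about 0.53 rad, the lamp is to its right, the bottle to its left and the dish on the bench. When the hatch is shut the stud should be at about (0.551, 0.011). I'll straddle the stud with open fingers and push the hatch shut.

```bash
python3 -m jog '[{"dz":0.05,"dx":0.03,"dy":0.03},{"dz":0.08,"dx":0.06,"dy":0.07},{"dz":0.09,"dx":0.09,"dy":0.11},{"dz":0.09,"dx":0.12,"dy":0.15},{"dz":0.09,"dx":0.15,"dy":0.19},{"dz":0.09,"dx":0.18,"dy":0.23},{"dz":0.09,"dx":0.21,"dy":0.27},{"dz":0.09,"dx":0.23,"dy":0.31},{"dz":0.09,"dx":0.25,"dy":0.35},{"dz":0.09,"dx":0.27,"dy":0.39}]'
python3 -m jog '[{"dx":0.02,"dy":0.045,"rz":-5},{"dx":0.03,"dy":0.09,"rz":-10},{"dx":0.04,"dy":0.13,"rz":-15},{"dx":0.05,"dy":0.17,"rz":-21},{"dx":0.06,"dy":0.21,"rz":-21},{"dx":0.07,"dy":0.25,"rz":-21},{"dx":0.08,"dy":0.262,"rz":-21},{"dx":0.08,"dy":0.262,"rz":-21},{"dx":0.08,"dy":0.262,"rz":-21},{"dx":0.08,"dy":0.262,"rz":-21}]'
python3 - <<'E'
from station import *
import cv2
print(get_obs())
cv2.imwrite("pics/w1.png",read_camera("wrist")["pixels"])
E
```

```text
{'t': 0.8, 'q': array([ 1.14492886,  0.47695357,  0.02237858,  1.55536071, -0.01149505,
        1.1093062 , -0.08312537]), 'joint_vel': array([-0.00093526, -0.00021548, -0.00023927, -0.00329202, -0.00156271,
        0.00101412, -0.00126454]), 'joint_torque': array([-2.56037811e-04, -5.96265328e+01,  1.60573103e+00, -2.81533116e+01,
        1.25059061e-02,  1.43039546e-03, -4.29631200e-06]), 'eef_pos': array([ 0.21093178, -0.6412339 ,  0.25035527]), 'tool_rot': array([ 0.1118998 ,  0.69821728,  0.11183421, -0.69818634]), 'contact_force': array([-0.04793657,  0.25915736,  0.11234994]), 'torque': array([ 0.0139219 , -0.02620233,  0.04096641]), 'gripper_width': 1.001591901426443}$[0]: bad value
$[0]: bad value
```

View pics/w1.png

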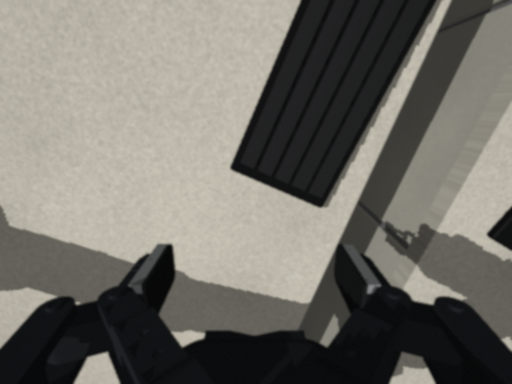

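The arm hasn't moved: the rows were refused, probably because each row needs every key. The wrist view shows only the bench at the start pose.

```bash
python3 -m jog '[{"gripper":0,"dx":0.03,"dy":0.03,"dz":0.05,"rx":0,"ry":0,"rz":0},{"gripper":0,"dx":0.06,"dy":0.07,"dz":0.08,"rx":0,"ry":0,"rz":0},{"gripper":0,"dx":0.09,"dy":0.11,"dz":0.09,"rx":0,"ry":0,"rz":0},{"gripper":0,"dx":0.12,"dy":0.15,"dz":0.09,"rx":0,"ry":0,"rz":0},{"gripper":0,"dx":0.15,"dy":0.19,"dz":0.09,"rx":0,"ry":0,"rz":0},{"gripper":0,"dx":0.18,"dy":0.23,"dz":0.09,"rx":0,"ry":0,"rz":0},{"gripper":0,"dx":0.21,"dy":0.27,"dz":0.09,"rx":0,"ry":0,"rz":0},{"gripper":0,"dx":0.23,"dy":0.31,"dz":0.09,"rx":0,"ry":0,"rz":0},{"gripper":0,"dx":0.25,"dy":0.35,"dz":0.09,"rx":0,"ry":0,"rz":0},{"gripper":0,"dx":0.27,"dy":0.39,"dz":0.09,"rx":0,"ry":0,"rz":0}]' &&
python3 -m jog '[{"gripper":0,"dx":0.02,"dy":0.045,"dz":0,"rx":0,"ry":0,"rz":-5},{"gripper":0,"dx":0.03,"dy":0.09,"dz":0,"rx":0,"ry":0,"rz":-10},{"gripper":0,"dx":0.04,"dy":0.13,"dz":0,"rx":0,"ry":0,"rz":-15},{"gripper":0,"dx":0.05,"dy":0.17,"dz":0,"rx":0,"ry":0,"rz":-21},{"gripper":0,"dx":0.06,"dy":0.21,"dz":0,"rx":0,"ry":0,"rz":-21},{"gripper":0,"dx":0.07,"dy":0.25,"dz":0,"rx":0,"ry":0,"rz":-21},{"gripper":0,"dx":0.08,"dy":0.262,"dz":0,"rx":0,"ry":0,"rz":-21},{"gripper":0,"dx":0.08,"dy":0.262,"dz":0,"rx":0,"ry":0,"rz":-21},{"gripper":0,"dx":0.08,"dy":0.262,"dz":0,"rx":0,"ry":0,"rz":-21},{"gripper":0,"dx":0.08,"dy":0.262,"dz":0,"rx":0,"ry":0,"rz":-21}]'
python3 - <<'E'
from station import *
import cv2
r=read_camera("wrist")
print(get_obs()["q"],r["cam_to_world"].round(3).tolist())
cv2.imwrite("pics/w2.png",r["pixels"])
E
```

```text
t: 1.85
eef_pos: [0.479, -0.2545, 0.3406]
tool_rot: [0.112, 0.698, 0.112, -0.698]
contact_force: [0.7, -1.4, -0.7]
gripper_width: 1.001
t: 2.85
eef_pos: [0.5581, 0.0035, 0.3402]
tool_rot: [0.018, -0.707, 0.019, 0.707]
contact_force: [-0.4, 1.2, 0.6]
gripper_width: 1.003
[ 0.1726225   0.23309458 -0.34871373  1.70569122  0.08500624  1.21797825
 -1.81931243] [[-0.051, -0.952, -0.303, 0.635], [-0.999, 0.049, 0.015, 0.0], [0.001, 0.303, -0.953, 0.464], [0.0, 0.0, 0.0, 1.0]]
```

View pics/w2.png

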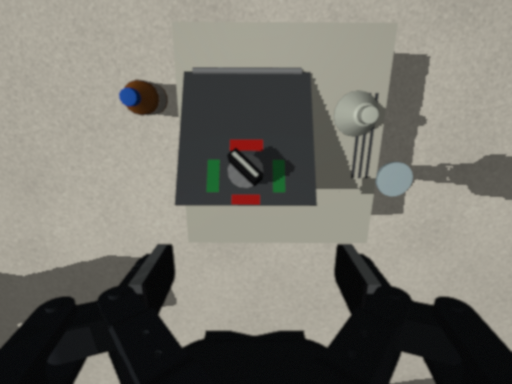

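The wrist view shows the stud at about px (245,167), with the wing running diagonally from (232,152) to (262,182). This is clockwise of the green patches and matches about 0.78 rad. The fingers straddle it, so I'll go down.

```bash
python3 -m jog '[{"gripper":0,"dx":0,"dy":0.007,"dz":-0.04,"rx":0,"ry":0,"rz":0},{"gripper":0,"dx":0,"dy":0.007,"dz":-0.08,"rx":0,"ry":0,"rz":0},{"gripper":0,"dx":0,"dy":0.007,"dz":-0.11,"rx":0,"ry":0,"rz":0},{"gripper":0,"dx":0,"dy":0.007,"dz":-0.12,"rx":0,"ry":0,"rz":0},{"gripper":0,"dx":0,"dy":0.007,"dz":-0.13,"rx":0,"ry":0,"rz":0},{"gripper":0,"dx":0,"dy":0.007,"dz":-0.14,"rx":0,"ry":0,"rz":0},{"gripper":0,"dx":0,"dy":0.007,"dz":-0.15,"rx":0,"ry":0,"rz":0}]'
python3 -m jog '[{"gripper":0,"dx":0,"dy":0,"dz":-0.01,"rx":0,"ry":0,"rz":0},{"gripper":0,"dx":0,"dy":0,"dz":-0.02,"rx":0,"ry":0,"rz":0},{"gripper":0,"dx":0,"dy":0,"dz":-0.025,"rx":0,"ry":0,"rz":0}]'
python3 -m jog '[{"gripper":0,"dx":0,"dy":0,"dz":-0.005,"rx":0,"ry":0,"rz":0},{"gripper":0,"dx":0,"dy":0,"dz":-0.01,"rx":0,"ry":0,"rz":0}]'
```

```text
t: 3.6
eef_pos: [0.5594, 0.0125, 0.1911]
tool_rot: [-0.017, 0.708, -0.017, -0.706]
contact_force: [1.3, 0.4, 1.0]
gripper_width: 0.998
t: 3.9
eef_pos: [0.5579, 0.0126, 0.1642]
tool_rot: [0.017, -0.706, 0.017, 0.707]
contact_force: [-0.6, 0.2, 1.1]
gripper_width: 0.997
t: 4.1
eef_pos: [0.5585, 0.0127, 0.1551]
tool_rot: [-0.017, 0.707, -0.017, -0.707]
contact_force: [-0.2, -0.4, 0.8]
gripper_width: 0.998
```

```bash
python3 -m jog '[{"gripper":0,"dx":0,"dy":0,"dz":-0.004,"rx":0,"ry":0,"rz":0},{"gripper":0,"dx":0,"dy":0,"dz":-0.007,"rx":0,"ry":0,"rz":0}]'
python3 -m jog '[{"gripper":0,"dx":0,"dy":0,"dz":-0.002,"rx":0,"ry":0,"rz":0},{"gripper":0,"dx":0,"dy":0,"dz":-0.004,"rx":0,"ry":0,"rz":0}]'
python3 - <<'E'
from station import *
import cv2,numpy as np
ims=[]
for c in ["side","scene"]:
    r=read_camera(c);im=r["pixels"]
    ims.append(cv2.resize(im[110:260,190:350] if c=="side" else im[80:230,140:300],(400,375)))
cv2.imwrite("pics/c.png",np.hstack(ims))
print(get_obs()["contact_force"])
E
```

```text
t: 4.3
eef_pos: [0.5583, 0.0126, 0.1481]
tool_rot: [-0.017, 0.707, -0.017, -0.707]
contact_force: [-0.7, 0.4, 0.5]
gripper_width: 1.0
t: 4.5
eef_pos: [0.5584, 0.0126, 0.1442]
tool_rot: [-0.017, 0.707, -0.017, -0.707]
contact_force: [-0.6, 0.0, 1.0]
gripper_width: 0.998
[ 0.44441214 -0.93621448  0.50409258]
```

View pics/c.png

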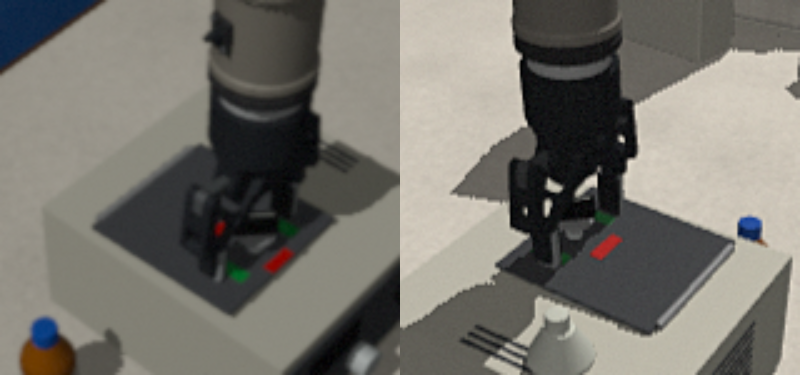

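The hatch is almost flat, with both fingertips on it beside the stud. I'll go down in small steps until the force rises.

```bash
python3 -m jog '[{"gripper":0,"dx":0,"dy":0,"dz":-0.002,"rx":0,"ry":0,"rz":0},{"gripper":0,"dx":0,"dy":0,"dz":-0.003,"rx":0,"ry":0,"rz":0}]'
python3 -m jog '[{"gripper":0,"dx":0,"dy":0,"dz":-0.001,"rx":0,"ry":0,"rz":0},{"gripper":0,"dx":0,"dy":0,"dz":-0.002,"rx":0,"ry":0,"rz":0}]'
```

```text
t: 4.8
eef_pos: [0.5585, 0.0126, 0.1413]
tool_rot: [-0.017, 0.707, -0.017, -0.707]
contact_force: [-0.3, 0.3, 0.5]
gripper_width: 0.997
t: 5.0
eef_pos: [0.5584, 0.0126, 0.1393]
tool_rot: [-0.017, 0.707, -0.017, -0.707]
contact_force: [0.5, -0.4, 1.9]
gripper_width: 0.996
```

```bash
python3 -m jog '[{"gripper":0,"dx":0,"dy":0,"dz":-0.001,"rx":0,"ry":0,"rz":0},{"gripper":0,"dx":0,"dy":0,"dz":-0.001,"rx":0,"ry":0,"rz":0}]'
```

```text
t: 5.2
eef_pos: [0.5584, 0.0126, 0.1388]
tool_rot: [-0.017, 0.707, -0.017, -0.707]
contact_force: [-1.9, -0.6, 5.7]
gripper_width: 1.004
```

```bash
python3 -m jog '[{"gripper":0,"dx":0,"dy":0,"dz":-0.001,"rx":0,"ry":0,"rz":0},{"gripper":0,"dx":0,"dy":0,"dz":-0.001,"rx":0,"ry":0,"rz":0}]'
python3 -m jog '[{"gripper":0,"dx":0,"dy":0,"dz":0.03,"rx":0,"ry":0,"rz":0},{"gripper":0,"dx":0,"dy":0,"dz":0.08,"rx":0,"ry":0,"rz":0},{"gripper":0,"dx":-0.03,"dy":0,"dz":0.11,"rx":0,"ry":0,"rz":8},{"gripper":0,"dx":-0.08,"dy":0,"dz":0.12,"rx":0,"ry":0,"rz":16},{"gripper":0,"dx":-0.08,"dy":0,"dz":0.12,"rx":0,"ry":0,"rz":24},{"gripper":0,"dx":-0.08,"dy":0,"dz":0.12,"rx":0,"ry":0,"rz":24}]'
cat > look.py <<'E'
from station import *
import cv2,numpy as np,sys
r=read_camera("wrist");K=r["camera_matrix"];z=r["range_z"];v,u=np.nonzero(z>0);d=z[v,u]
P=(np.c_[(u-K[0,2])*d/K[0,0],(v-K[1,2])*d/K[1,1],d,np.ones_like(d)]@r["cam_to_world"].T)[:,:3]
near=np.hypot(P[:,0]-.551,P[:,1]-.011)<.05
for lo,hi in [(.14,.157),(.163,.18)]:
    m=near&(P[:,2]>lo)&(P[:,2]<hi);p=P[m]
    if len(p)>20:
        c,s,a=cv2.minAreaRect((p[:,:2]*1000).astype(np.float32));e=np.linalg.eigh(np.cov(p[:,:2].T))[1][:,1]
        print(lo,m.sum(),"z",np.median(p[:,2]).round(4),"rect",np.round(c,1),np.round(s,1),"axis deg",np.degrees(np.arctan2(e[1],e[0])).round(1))
h=np.hypot(P[:,0]-.6,P[:,1]-.008)<.05;print("hatch z",[np.median(P[np.hypot(P[:,0]-x,P[:,1]-y)<.008,2]).round(4) for x,y in [(.55,.06),(.55,-.04),(.53,.01),(.65,.01)]])
for l in ["stud_head"]:
    for q in cut_out("wrist",l)[:1]: 
        m=q["mask"][v,u];p=P[m&(P[:,2]>.16)];print(l,q["conf"],np.median(p,0),q["box"])
cv2.imwrite(sys.argv[1],r["pixels"])
E
python3 look.py pics/w3.png
```

```text
t: 5.4
eef_pos: [0.5585, 0.0126, 0.1387]
tool_rot: [-0.017, 0.707, -0.017, -0.707]
contact_force: [-4.6, -0.8, 13.1]
gripper_width: 1.0
t: 6.0
eef_pos: [0.4776, 0.0123, 0.2579]
tool_rot: [0.131, 0.695, 0.13, -0.695]
contact_force: [0.6, -0.1, -0.1]
gripper_width: 1.001
0.14 692 z 0.1509 rect [550.9  12.8] [32.2 33.1] axis deg 131.4
0.163 807 z 0.1688 rect [551.4  13. ] [36.  12.1] axis deg -137.7
hatch z [np.float64(0.133), np.float64(0.1331), np.float64(0.1337), np.float64(0.1328)]
stud_head 0.88 [0.55170746 0.01381083 0.16885557] [285.9, 119.0, 38.3, 52.6]
```

View pics/w3.png

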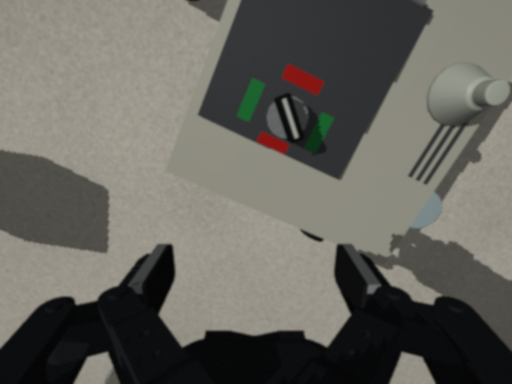

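The hatch is shut: it reads z = 0.133 at all four points, and the wrist view shows it flat with the stud at px (288,118). The stud is at (0.551, 0.013) and the wing angle is about 0.78 rad. I'll align the jaw (+21°), go down and grip the wing lightly.

```bash
python3 -m jog '[{"gripper":0,"dx":0.035,"dy":0,"dz":0,"rx":0,"ry":0,"rz":7},{"gripper":0,"dx":0.0735,"dy":0.0006,"dz":0,"rx":0,"ry":0,"rz":14},{"gripper":0,"dx":0.0735,"dy":0.0006,"dz":0,"rx":0,"ry":0,"rz":21},{"gripper":0,"dx":0.0735,"dy":0.0006,"dz":-0.03,"rx":0,"ry":0,"rz":21},{"gripper":0,"dx":0.0735,"dy":0.0006,"dz":-0.055,"rx":0,"ry":0,"rz":21},{"gripper":0,"dx":0.0735,"dy":0.0006,"dz":-0.075,"rx":0,"ry":0,"rz":21},{"gripper":0,"dx":0.0735,"dy":0.0006,"dz":-0.0845,"rx":0,"ry":0,"rz":21},{"gripper":0,"dx":0.0735,"dy":0.0006,"dz":-0.0845,"rx":0,"ry":0,"rz":21}]' 20
python3 -m jog '[{"gripper":0.5,"dx":0,"dy":0,"dz":0,"rx":0,"ry":0,"rz":0},{"gripper":0.6,"dx":0,"dy":0,"dz":0,"rx":0,"ry":0,"rz":0},{"gripper":0.7,"dx":0,"dy":0,"dz":0,"rx":0,"ry":0,"rz":0},{"gripper":0.8,"dx":0,"dy":0,"dz":0,"rx":0,"ry":0,"rz":0},{"gripper":1,"dx":0,"dy":0,"dz":0,"rx":0,"ry":0,"rz":0},{"gripper":1,"dx":0,"dy":0,"dz":0,"rx":0,"ry":0,"rz":0},{"gripper":1,"dx":0,"dy":0,"dz":0,"rx":0,"ry":0,"rz":0},{"gripper":1,"dx":0,"dy":0,"dz":0,"rx":0,"ry":0,"rz":0}]'
python3 -c "from station import *;o=get_obs();print(o['contact_force'],o['torque'],o['eef_pos'])"
```

```text
t: 6.9
eef_pos: [0.5515, 0.0132, 0.1711]
tool_rot: [-0.254, -0.659, -0.255, 0.661]
contact_force: [-0.6, -0.3, -0.3]
gripper_width: 1.002
t: 7.7
eef_pos: [0.552, 0.0132, 0.173]
tool_rot: [0.255, 0.66, 0.255, -0.66]
contact_force: [0.3, 0.0, 1.4]
gripper_width: 0.13
[0.32164828 0.01275807 1.39045629] [ 0.018493   -0.03736975 -0.03277336] [0.5519576  0.01323006 0.17295563]
```

```bash
python3 -m jog '[{"gripper":1,"dx":0,"dy":0,"dz":-0.001,"rx":0,"ry":0,"rz":0},{"gripper":1,"dx":0,"dy":0,"dz":-0.002,"rx":0,"ry":0,"rz":0},{"gripper":1,"dx":0,"dy":0,"dz":-0.002,"rx":0,"ry":0,"rz":0}]'
python3 -m jog '[{"gripper":1,"dx":0,"dy":0,"dz":-0.0005,"rx":0,"ry":0,"rz":0},{"gripper":1,"dx":0,"dy":0,"dz":-0.001,"rx":0,"ry":0,"rz":0},{"gripper":1,"dx":0,"dy":0,"dz":-0.001,"rx":0,"ry":0,"rz":0}]'
```

```text
t: 8.0
eef_pos: [0.552, 0.0132, 0.1709]
tool_rot: [0.255, 0.66, 0.255, -0.66]
contact_force: [-0.4, -0.1, 2.1]
gripper_width: 0.13
t: 8.3
eef_pos: [0.5521, 0.0132, 0.1707]
tool_rot: [0.255, 0.66, 0.254, -0.66]
contact_force: [-2.6, -0.1, 9.2]
gripper_width: 0.131
```

The pin meets the keeper at TCP z ≈ 0.1708. Now I'll ease off slightly and turn anticlockwise, watching for the drop in force and height.

```bash
python3 -m jog '[{"gripper":1,"dx":0,"dy":0,"dz":0.0003,"rx":0,"ry":0,"rz":2.5},{"gripper":1,"dx":0,"dy":0,"dz":0.0003,"rx":0,"ry":0,"rz":5},{"gripper":1,"dx":0,"dy":0,"dz":0.0003,"rx":0,"ry":0,"rz":7.5},{"gripper":1,"dx":0,"dy":0,"dz":0.0003,"rx":0,"ry":0,"rz":10},{"gripper":1,"dx":0,"dy":0,"dz":0.0003,"rx":0,"ry":0,"rz":10}]'
python3 -c "from station import *;o=get_obs();print(o['contact_force'],o['torque'],o['eef_pos'])"
python3 -m jog '[{"gripper":1,"dx":0,"dy":0,"dz":0,"rx":0,"ry":0,"rz":2},{"gripper":1,"dx":0,"dy":0,"dz":0,"rx":0,"ry":0,"rz":4},{"gripper":1,"dx":0,"dy":0,"dz":0,"rx":0,"ry":0,"rz":4}]'
python3 -c "from station import *;o=get_obs();print(o['contact_force'],o['torque'],o['eef_pos'])"
```

```text
t: 8.8
eef_pos: [0.5519, 0.0133, 0.1707]
tool_rot: [0.312, 0.635, 0.311, -0.635]
contact_force: [-1.2, 0.1, 7.8]
gripper_width: 0.132
[-1.20815761  0.0987878   7.77387159] [-0.04176774  0.45787304  0.02051113] [0.55192467 0.01331269 0.17073153]
t: 9.1
eef_pos: [0.5519, 0.0133, 0.1707]
tool_rot: [0.333, 0.624, 0.333, -0.624]
contact_force: [-1.5, 0.3, 7.0]
gripper_width: 0.134
[-1.50723732  0.2660925   7.02172132] [-0.03601852  0.51851386  0.02666812] [0.55186117 0.01333872 0.17071303]
```

```bash
cat > ok.py <<'E'
import sys
from station import get_obs
o=get_obs();f=o["contact_force"][2];print("Fz %.1f Tz %.3f z %.4f"%(f,o["torque"][2],o["eef_pos"][2]))
sys.exit(not(4.6<f<11) or abs(o["torque"][2])>.15 or o["eef_pos"][2]<.1704)
E
python3 -m jog '[{"gripper":1,"dx":0,"dy":0,"dz":0,"rx":0,"ry":0,"rz":2},{"gripper":1,"dx":0,"dy":0,"dz":0,"rx":0,"ry":0,"rz":3},{"gripper":1,"dx":0,"dy":0,"dz":0,"rx":0,"ry":0,"rz":3}]' && python3 ok.py &&
python3 -m jog '[{"gripper":1,"dx":0,"dy":0,"dz":0,"rx":0,"ry":0,"rz":2},{"gripper":1,"dx":0,"dy":0,"dz":0,"rx":0,"ry":0,"rz":3},{"gripper":1,"dx":0,"dy":0,"dz":0,"rx":0,"ry":0,"rz":3}]' && python3 ok.py &&
python3 -m jog '[{"gripper":1,"dx":0,"dy":0,"dz":0,"rx":0,"ry":0,"rz":2},{"gripper":1,"dx":0,"dy":0,"dz":0,"rx":0,"ry":0,"rz":3},{"gripper":1,"dx":0,"dy":0,"dz":0,"rx":0,"ry":0,"rz":3}]' && python3 ok.py &&
python3 -m jog '[{"gripper":1,"dx":0,"dy":0,"dz":0,"rx":0,"ry":0,"rz":2},{"gripper":1,"dx":0,"dy":0,"dz":0,"rx":0,"ry":0,"rz":3},{"gripper":1,"dx":0,"dy":0,"dz":0,"rx":0,"ry":0,"rz":3}]' && python3 ok.py
```

```text
t: 9.4
eef_pos: [0.5518, 0.0134, 0.1707]
tool_rot: [0.35, 0.615, 0.349, -0.615]
contact_force: [-2.2, 0.5, 7.4]
gripper_width: 0.138
Fz 7.4 Tz 0.046 z 0.1707False
```

```bash
sed -i 's/sys.exit(\(.*\))$/sys.exit(int(\1))/' ok.py
python3 -m jog '[{"gripper":1,"dx":0,"dy":0,"dz":0,"rx":0,"ry":0,"rz":2},{"gripper":1,"dx":0,"dy":0,"dz":0,"rx":0,"ry":0,"rz":3},{"gripper":1,"dx":0,"dy":0,"dz":0,"rx":0,"ry":0,"rz":3}]' && python3 ok.py &&
python3 -m jog '[{"gripper":1,"dx":0,"dy":0,"dz":0,"rx":0,"ry":0,"rz":2},{"gripper":1,"dx":0,"dy":0,"dz":0,"rx":0,"ry":0,"rz":3},{"gripper":1,"dx":0,"dy":0,"dz":0,"rx":0,"ry":0,"rz":3}]' && python3 ok.py &&
python3 -m jog '[{"gripper":1,"dx":0,"dy":0,"dz":0,"rx":0,"ry":0,"rz":2},{"gripper":1,"dx":0,"dy":0,"dz":0,"rx":0,"ry":0,"rz":3},{"gripper":1,"dx":0,"dy":0,"dz":0,"rx":0,"ry":0,"rz":3}]' && python3 ok.py &&
python3 -m jog '[{"gripper":1,"dx":0,"dy":0,"dz":0,"rx":0,"ry":0,"rz":2},{"gripper":1,"dx":0,"dy":0,"dz":0,"rx":0,"ry":0,"rz":3},{"gripper":1,"dx":0,"dy":0,"dz":0,"rx":0,"ry":0,"rz":3}]' && python3 ok.py
```

```text
t: 9.7
eef_pos: [0.5518, 0.0134, 0.1707]
tool_rot: [0.365, 0.605, 0.365, -0.605]
contact_force: [-1.9, 0.3, 7.3]
gripper_width: 0.128
Fz 7.3 Tz 0.001 z 0.1707
t: 10.0
eef_pos: [0.5518, 0.0135, 0.1707]
tool_rot: [0.381, 0.596, 0.381, -0.596]
contact_force: [-2.0, 0.7, 8.1]
gripper_width: 0.131
Fz 8.1 Tz -0.009 z 0.1707
t: 10.3
eef_pos: [0.5517, 0.0134, 0.1707]
tool_rot: [-0.397, -0.585, -0.397, 0.585]
contact_force: [-3.0, 0.0, 8.5]
gripper_width: 0.128
Fz 8.5 Tz 0.008 z 0.1707
t: 10.6
eef_pos: [0.5517, 0.0134, 0.1707]
tool_rot: [-0.412, -0.575, -0.412, 0.575]
contact_force: [-2.4, -0.4, 9.0]
gripper_width: 0.129
Fz 9.0 Tz -0.033 z 0.1707
```

```bash
python3 -m jog '[{"gripper":1,"dx":0,"dy":0,"dz":0.0002,"rx":0,"ry":0,"rz":2},{"gripper":1,"dx":0,"dy":0,"dz":0.0002,"rx":0,"ry":0,"rz":3},{"gripper":1,"dx":0,"dy":0,"dz":0.0002,"rx":0,"ry":0,"rz":3}]' && python3 ok.py &&
python3 -m jog '[{"gripper":1,"dx":0,"dy":0,"dz":0,"rx":0,"ry":0,"rz":2},{"gripper":1,"dx":0,"dy":0,"dz":0,"rx":0,"ry":0,"rz":3},{"gripper":1,"dx":0,"dy":0,"dz":0,"rx":0,"ry":0,"rz":3}]' && python3 ok.py &&
python3 -m jog '[{"gripper":1,"dx":0,"dy":0,"dz":0,"rx":0,"ry":0,"rz":2},{"gripper":1,"dx":0,"dy":0,"dz":0,"rx":0,"ry":0,"rz":3},{"gripper":1,"dx":0,"dy":0,"dz":0,"rx":0,"ry":0,"rz":3}]' && python3 ok.py &&
python3 -m jog '[{"gripper":1,"dx":0,"dy":0,"dz":0,"rx":0,"ry":0,"rz":2},{"gripper":1,"dx":0,"dy":0,"dz":0,"rx":0,"ry":0,"rz":3},{"gripper":1,"dx":0,"dy":0,"dz":0,"rx":0,"ry":0,"rz":3}]' && python3 ok.py &&
python3 -m jog '[{"gripper":1,"dx":0,"dy":0,"dz":0,"rx":0,"ry":0,"rz":2},{"gripper":1,"dx":0,"dy":0,"dz":0,"rx":0,"ry":0,"rz":3},{"gripper":1,"dx":0,"dy":0,"dz":0,"rx":0,"ry":0,"rz":3}]' && python3 ok.py
```

```text
t: 10.9
eef_pos: [0.5516, 0.0135, 0.1707]
tool_rot: [-0.427, -0.564, -0.427, 0.564]
contact_force: [-2.7, -0.4, 6.5]
gripper_width: 0.133
Fz 6.5 Tz -0.012 z 0.1707
t: 11.2
eef_pos: [0.5516, 0.0135, 0.1707]
tool_rot: [-0.441, -0.552, -0.441, 0.553]
contact_force: [-3.0, 0.7, 6.6]
gripper_width: 0.134
Fz 6.6 Tz 0.024 z 0.1707
t: 11.5
eef_pos: [0.5516, 0.0135, 0.1706]
tool_rot: [-0.456, -0.541, -0.456, 0.541]
contact_force: [-2.2, 0.1, 5.9]
gripper_width: 0.137
Fz 5.9 Tz 0.006 z 0.1706
t: 11.8
eef_pos: [0.5515, 0.0135, 0.1706]
tool_rot: [-0.47, -0.528, -0.47, 0.529]
contact_force: [-3.4, 0.8, 7.2]
gripper_width: 0.133
Fz 7.2 Tz -0.033 z 0.1706
t: 12.1
eef_pos: [0.5515, 0.0135, 0.1706]
tool_rot: [-0.483, -0.516, -0.484, 0.516]
contact_force: [-2.4, 1.0, 6.1]
gripper_width: 0.13
Fz 6.1 Tz 0.002 z 0.1706
```

```bash
python3 -m jog '[{"gripper":1,"dx":0,"dy":0,"dz":0,"rx":0,"ry":0,"rz":2},{"gripper":1,"dx":0,"dy":0,"dz":0,"rx":0,"ry":0,"rz":3},{"gripper":1,"dx":0,"dy":0,"dz":0,"rx":0,"ry":0,"rz":3}]' && python3 ok.py &&
python3 -m jog '[{"gripper":1,"dx":0,"dy":0,"dz":0,"rx":0,"ry":0,"rz":2},{"gripper":1,"dx":0,"dy":0,"dz":0,"rx":0,"ry":0,"rz":3},{"gripper":1,"dx":0,"dy":0,"dz":0,"rx":0,"ry":0,"rz":3}]' && python3 ok.py &&
python3 -m jog '[{"gripper":1,"dx":0,"dy":0,"dz":0,"rx":0,"ry":0,"rz":2},{"gripper":1,"dx":0,"dy":0,"dz":0,"rx":0,"ry":0,"rz":3},{"gripper":1,"dx":0,"dy":0,"dz":0,"rx":0,"ry":0,"rz":3}]' && python3 ok.py &&
python3 -m jog '[{"gripper":1,"dx":0,"dy":0,"dz":0,"rx":0,"ry":0,"rz":2},{"gripper":1,"dx":0,"dy":0,"dz":0,"rx":0,"ry":0,"rz":3},{"gripper":1,"dx":0,"dy":0,"dz":0,"rx":0,"ry":0,"rz":3}]' && python3 ok.py &&
python3 -m jog '[{"gripper":1,"dx":0,"dy":0,"dz":0,"rx":0,"ry":0,"rz":2},{"gripper":1,"dx":0,"dy":0,"dz":0,"rx":0,"ry":0,"rz":3},{"gripper":1,"dx":0,"dy":0,"dz":0,"rx":0,"ry":0,"rz":3}]' && python3 ok.py
```

```text
t: 12.4
eef_pos: [0.5514, 0.0135, 0.1705]
tool_rot: [-0.496, -0.503, -0.497, 0.503]
contact_force: [-2.2, -0.5, 5.2]
gripper_width: 0.132
Fz 5.2 Tz 0.050 z 0.1705
t: 12.7
eef_pos: [0.5513, 0.0135, 0.1702]
tool_rot: [0.509, 0.49, 0.51, -0.49]
contact_force: [-2.2, 0.2, 3.0]
gripper_width: 0.132
Fz 3.0 Tz 0.040 z 0.1702
```

It dropped in: the force fell to spring level and z fell. I'll press 1 mm further and check that only the spring pushes back.

```bash
python3 -m jog '[{"gripper":1,"dx":0,"dy":0,"dz":-0.0005,"rx":0,"ry":0,"rz":1},{"gripper":1,"dx":0,"dy":0,"dz":-0.001,"rx":0,"ry":0,"rz":2},{"gripper":1,"dx":0,"dy":0,"dz":-0.001,"rx":0,"ry":0,"rz":2}]' ; python3 ok.py
```

```text
t: 13.0
eef_pos: [0.5514, 0.0135, 0.169]
tool_rot: [0.518, 0.481, 0.519, -0.481]
contact_force: [-4.1, 1.8, 3.3]
gripper_width: 0.136
Fz 3.3 Tz 0.030 z 0.1690
```

```bash
sed -i 's/sys.exit.*/sys.exit(int(not(1<f<11) or abs(o["torque"][2])>.2))/;s/print(/print(o["contact_force"].round(1),/' ok.py
python3 -m jog '[{"gripper":1,"dx":0,"dy":0,"dz":-0.001,"rx":0,"ry":0,"rz":0},{"gripper":1,"dx":0,"dy":0,"dz":-0.002,"rx":0,"ry":0,"rz":0},{"gripper":1,"dx":0,"dy":0,"dz":-0.002,"rx":0,"ry":0,"rz":0}]' && python3 ok.py && 
python3 -m jog '[{"gripper":1,"dx":0,"dy":0,"dz":-0.001,"rx":0,"ry":0,"rz":0},{"gripper":1,"dx":0,"dy":0,"dz":-0.002,"rx":0,"ry":0,"rz":0},{"gripper":1,"dx":0,"dy":0,"dz":-0.002,"rx":0,"ry":0,"rz":0}]' && python3 ok.py && 
python3 -m jog '[{"gripper":1,"dx":0,"dy":0,"dz":-0.001,"rx":0,"ry":0,"rz":0},{"gripper":1,"dx":0,"dy":0,"dz":-0.002,"rx":0,"ry":0,"rz":0},{"gripper":1,"dx":0,"dy":0,"dz":-0.002,"rx":0,"ry":0,"rz":0}]' && python3 ok.py
```

```text
t: 13.3
eef_pos: [0.5514, 0.0134, 0.1671]
tool_rot: [0.518, 0.481, 0.518, -0.481]
contact_force: [-5.5, 1.8, 4.7]
gripper_width: 0.128
[-5.5  1.8  4.7] Fz 4.7 Tz -0.014 z 0.1671
t: 13.6
eef_pos: [0.5514, 0.0135, 0.1651]
tool_rot: [0.518, 0.481, 0.518, -0.481]
contact_force: [-4.3, 1.0, 5.0]
gripper_width: 0.13
[-4.3  1.   5. ] Fz 5.0 Tz -0.014 z 0.1651
t: 13.9
eef_pos: [0.5514, 0.0134, 0.1632]
tool_rot: [0.518, 0.481, 0.518, -0.481]
contact_force: [-5.5, 2.5, 4.9]
gripper_width: 0.134
[-5.5  2.5  4.9] Fz 4.9 Tz 0.046 z 0.1632
```

```bash
python3 -m jog '[{"gripper":1,"dx":-0.0004,"dy":0.0002,"dz":-0.0007,"rx":0,"ry":0,"rz":0},{"gripper":1,"dx":-0.0004,"dy":0.0002,"dz":-0.0014,"rx":0,"ry":0,"rz":0},{"gripper":1,"dx":-0.0004,"dy":0.0002,"dz":-0.0014,"rx":0,"ry":0,"rz":0}]' && python3 ok.py
```

```text
t: 14.2
eef_pos: [0.5514, 0.0135, 0.162]
tool_rot: [0.518, 0.481, 0.518, -0.481]
contact_force: [-4.3, 1.9, 5.9]
gripper_width: 0.131
[-4.3  1.9  5.9] Fz 5.9 Tz 0.008 z 0.1620
```

```bash
python3 -m jog '[{"gripper":1,"dx":0,"dy":0,"dz":0,"rx":0,"ry":0,"rz":-3},{"gripper":1,"dx":0,"dy":0,"dz":0,"rx":0,"ry":0,"rz":-6},{"gripper":1,"dx":0,"dy":0,"dz":0,"rx":0,"ry":0,"rz":-9},{"gripper":1,"dx":0,"dy":0,"dz":0,"rx":0,"ry":0,"rz":-9}]' && python3 ok.py
```

```text
t: 14.6
eef_pos: [0.5515, 0.0135, 0.1621]
tool_rot: [0.478, 0.521, 0.478, -0.521]
contact_force: [-4.2, 0.9, 6.4]
gripper_width: 0.133
[-4.2  0.9  6.4] Fz 6.4 Tz -0.049 z 0.1621
```

```bash
python3 -m jog '[{"gripper":1,"dx":0,"dy":0,"dz":0,"rx":0,"ry":0,"rz":-3},{"gripper":1,"dx":0,"dy":0,"dz":0,"rx":0,"ry":0,"rz":-6},{"gripper":1,"dx":0,"dy":0,"dz":0,"rx":0,"ry":0,"rz":-6}]' && python3 ok.py
```

```text
t: 14.9
eef_pos: [0.5516, 0.0135, 0.1621]
tool_rot: [0.45, 0.545, 0.45, -0.545]
contact_force: [-3.7, 1.8, 6.7]
gripper_width: 0.132
[-3.7  1.8  6.7] Fz 6.7 Tz -0.077 z 0.1621
```

It turns freely under the plate, so I'll carry on clockwise.

```bash
python3 -m jog '[{"gripper":1,"dx":0,"dy":0,"dz":0,"rx":0,"ry":0,"rz":-4},{"gripper":1,"dx":0,"dy":0,"dz":0,"rx":0,"ry":0,"rz":-8},{"gripper":1,"dx":0,"dy":0,"dz":0,"rx":0,"ry":0,"rz":-12},{"gripper":1,"dx":0,"dy":0,"dz":0,"rx":0,"ry":0,"rz":-16},{"gripper":1,"dx":0,"dy":0,"dz":0,"rx":0,"ry":0,"rz":-20},{"gripper":1,"dx":0,"dy":0,"dz":0,"rx":0,"ry":0,"rz":-20}]' && python3 ok.py && 
python3 -m jog '[{"gripper":1,"dx":0,"dy":0,"dz":0,"rx":0,"ry":0,"rz":-4},{"gripper":1,"dx":0,"dy":0,"dz":0,"rx":0,"ry":0,"rz":-8},{"gripper":1,"dx":0,"dy":0,"dz":0,"rx":0,"ry":0,"rz":-12},{"gripper":1,"dx":0,"dy":0,"dz":0,"rx":0,"ry":0,"rz":-16},{"gripper":1,"dx":0,"dy":0,"dz":0,"rx":0,"ry":0,"rz":-20},{"gripper":1,"dx":0,"dy":0,"dz":0,"rx":0,"ry":0,"rz":-20}]' && python3 ok.py && 
python3 -m jog '[{"gripper":1,"dx":0,"dy":0,"dz":0,"rx":0,"ry":0,"rz":-4},{"gripper":1,"dx":0,"dy":0,"dz":0,"rx":0,"ry":0,"rz":-8},{"gripper":1,"dx":0,"dy":0,"dz":0,"rx":0,"ry":0,"rz":-12},{"gripper":1,"dx":0,"dy":0,"dz":0,"rx":0,"ry":0,"rz":-16},{"gripper":1,"dx":0,"dy":0,"dz":0,"rx":0,"ry":0,"rz":-20},{"gripper":1,"dx":0,"dy":0,"dz":0,"rx":0,"ry":0,"rz":-20}]' && python3 ok.py
```

```text
t: 15.5
eef_pos: [0.5519, 0.0133, 0.1623]
tool_rot: [0.349, 0.615, 0.348, -0.615]
contact_force: [-3.1, 1.2, 5.8]
gripper_width: 0.129
[-3.1  1.2  5.8] Fz 5.8 Tz 0.003 z 0.1623
t: 16.1
eef_pos: [0.5521, 0.0131, 0.1624]
tool_rot: [0.237, 0.667, 0.236, -0.666]
contact_force: [-2.6, 0.1, 5.9]
gripper_width: 0.136
[-2.6  0.1  5.9] Fz 5.9 Tz -0.013 z 0.1624
t: 16.7
eef_pos: [0.5522, 0.0129, 0.1624]
tool_rot: [0.118, 0.698, 0.117, -0.697]
contact_force: [-3.2, 0.8, 5.7]
gripper_width: 0.131
[-3.2  0.8  5.7] Fz 5.7 Tz -0.029 z 0.1624
```

```bash
python3 -m jog '[{"gripper":1,"dx":0,"dy":0,"dz":-0.0003,"rx":0,"ry":0,"rz":-3},{"gripper":1,"dx":0,"dy":0,"dz":-0.0003,"rx":0,"ry":0,"rz":-6},{"gripper":1,"dx":0,"dy":0,"dz":-0.0003,"rx":0,"ry":0,"rz":-9},{"gripper":1,"dx":0,"dy":0,"dz":-0.0003,"rx":0,"ry":0,"rz":-9}]' && python3 ok.py && 
python3 -m jog '[{"gripper":1,"dx":0,"dy":0,"dz":0,"rx":0,"ry":0,"rz":-2.5},{"gripper":1,"dx":0,"dy":0,"dz":0,"rx":0,"ry":0,"rz":-5},{"gripper":1,"dx":0,"dy":0,"dz":0,"rx":0,"ry":0,"rz":-5}]' && python3 ok.py
```

```text
t: 17.1
eef_pos: [0.5523, 0.0128, 0.1621]
tool_rot: [0.063, 0.705, 0.062, -0.704]
contact_force: [-2.3, -0.9, 5.6]
gripper_width: 0.13
[-2.3 -0.9  5.6] Fz 5.6 Tz -0.035 z 0.1621
t: 17.4
eef_pos: [0.5523, 0.0126, 0.1621]
tool_rot: [0.032, 0.707, 0.031, -0.706]
contact_force: [-2.1, -0.4, 5.7]
gripper_width: 0.135
[-2.1 -0.4  5.7] Fz 5.7 Tz -0.005 z 0.1621
```

I've turned 89° from where it dropped in. Now I'll ease up, feel for the pin seating in the catch, and open the fingers.

```bash
python3 -m jog '[{"gripper":1,"dx":0,"dy":0,"dz":0.001,"rx":0,"ry":0,"rz":0},{"gripper":1,"dx":0,"dy":0,"dz":0.0018,"rx":0,"ry":0,"rz":0},{"gripper":1,"dx":0,"dy":0,"dz":0.0018,"rx":0,"ry":0,"rz":0}]' ; python3 ok.py ; 
python3 -m jog '[{"gripper":1,"dx":0,"dy":0,"dz":0.0005,"rx":0,"ry":0,"rz":0},{"gripper":1,"dx":0,"dy":0,"dz":0.001,"rx":0,"ry":0,"rz":0},{"gripper":1,"dx":0,"dy":0,"dz":0.001,"rx":0,"ry":0,"rz":0}]' ; python3 ok.py
```

```text
t: 17.7
eef_pos: [0.5522, 0.0126, 0.1639]
tool_rot: [0.032, 0.707, 0.032, -0.706]
contact_force: [-2.3, -0.4, 5.8]
gripper_width: 0.13
[-2.3 -0.4  5.8] Fz 5.8 Tz -0.043 z 0.1639
t: 18.0
eef_pos: [0.5522, 0.0127, 0.1648]
tool_rot: [0.032, 0.707, 0.032, -0.706]
contact_force: [-0.7, -1.0, 5.0]
gripper_width: 0.135
[-0.7 -1.   5. ] Fz 5.0 Tz -0.046 z 0.1648
```

```bash
python3 -m jog '[{"gripper":1,"dx":0,"dy":0,"dz":0.0004,"rx":0,"ry":0,"rz":0},{"gripper":1,"dx":0,"dy":0,"dz":0.0004,"rx":0,"ry":0,"rz":0}]' ; python3 ok.py ; 
python3 -m jog '[{"gripper":1,"dx":0,"dy":0,"dz":0.0004,"rx":0,"ry":0,"rz":0},{"gripper":1,"dx":0,"dy":0,"dz":0.0004,"rx":0,"ry":0,"rz":0}]' ; python3 ok.py
```

```text
t: 18.2
eef_pos: [0.5522, 0.0127, 0.1649]
tool_rot: [0.032, 0.707, 0.032, -0.706]
contact_force: [1.2, -3.1, 3.5]
gripper_width: 0.133
[ 1.2 -3.1  3.5] Fz 3.5 Tz -0.005 z 0.1649
t: 18.4
eef_pos: [0.5521, 0.0128, 0.165]
tool_rot: [0.032, 0.707, 0.032, -0.706]
contact_force: [3.5, -3.0, -1.8]
gripper_width: 0.134
[ 3.5 -3.  -1.8] Fz -1.8 Tz -0.032 z 0.1650
```

The stud is held at about 8.3 mm in and resists lifting, so it is caught. I'll open, retreat and look.

```bash
python3 -m jog '[{"gripper":0.8,"dx":0,"dy":0,"dz":0,"rx":0,"ry":0,"rz":0},{"gripper":0.4,"dx":0,"dy":0,"dz":0,"rx":0,"ry":0,"rz":0},{"gripper":0,"dx":0,"dy":0,"dz":0,"rx":0,"ry":0,"rz":0},{"gripper":0,"dx":0,"dy":0,"dz":0,"rx":0,"ry":0,"rz":0},{"gripper":0,"dx":0,"dy":0,"dz":0,"rx":0,"ry":0,"rz":0},{"gripper":0,"dx":0,"dy":0,"dz":0,"rx":0,"ry":0,"rz":0}]'
python3 -m jog '[{"gripper":0,"dx":0,"dy":0,"dz":0.02,"rx":0,"ry":0,"rz":0},{"gripper":0,"dx":0,"dy":0,"dz":0.05,"rx":0,"ry":0,"rz":0},{"gripper":0,"dx":-0.04,"dy":0,"dz":0.09,"rx":0,"ry":0,"rz":0},{"gripper":0,"dx":-0.07,"dy":0,"dz":0.1,"rx":0,"ry":0,"rz":0},{"gripper":0,"dx":-0.07,"dy":0,"dz":0.1,"rx":0,"ry":0,"rz":0},{"gripper":0,"dx":-0.07,"dy":0,"dz":0.1,"rx":0,"ry":0,"rz":0}]'
sed -i 's/(.163,.18)/(.157,.18)/;s/(.14,.157)/(.137,.148)/' look.py; python3 look.py pics/w4.png
```

```text
t: 19.0
eef_pos: [0.5513, 0.0135, 0.1652]
tool_rot: [-0.032, -0.706, -0.032, 0.706]
contact_force: [-0.9, 0.1, 1.0]
gripper_width: 0.996
t: 19.6
eef_pos: [0.4814, 0.0133, 0.2658]
tool_rot: [0.032, 0.707, 0.032, -0.706]
contact_force: [0.8, -0.2, 0.5]
gripper_width: 1.003
0.137 633 z 0.1426 rect [551.4  13.1] [29.2 33.7] axis deg 95.7
0.157 693 z 0.1605 rect [551.3  12.9] [35.9 11.9] axis deg -174.4
hatch z [np.float64(0.133), np.float64(0.133), np.float64(0.1339), np.float64(nan)]
stud_head 0.91 [0.55253009 0.01307888 0.16081166] [262.0, 117.6, 34.0, 47.8]
  return _methods._mean(a, axis=axis, dtype=dtype,
  ret = ret.dtype.type(ret / rcount)
```

View pics/w4.png

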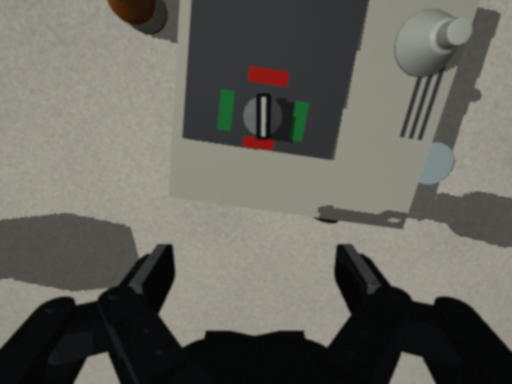

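The wing (px (263,116)) now lies between the red patches. Its head is at z = 0.1605, so it is 8.5 mm in and caught. The hatch is flat, and the lamp, bottle and dish are standing in place.

```bash
python3 -c "from station import *;print(hand_in())"
```

```text
the job is handed in; nothing more can be done
None
```

The hatch is shut and fastened: the stud is caught and stayed caught after I let go. I handed the job in at about 20 s of the 72 s allowed.

- **Closing:** I pushed the hatch shut with the open fingers on either side of the stud. The push ended at 13 N against the hard stop.
- **Finding the slot:** I gripped the wing at 20 N and pressed lightly, never above about 9 N. Turning anticlockwise, I felt the pin drop in at about -0.1 rad.
- **Locking:** I pressed the stud through to about 11 mm and turned it 89° clockwise with no sign of jamming. When I eased off, it rose to about 8.4 mm and resisted further lifting.

**Last checks, fingers clear:**
- The head of the stud is at z = 0.1605 m, so it is 8.5 mm in, within the 8 to 9 mm expected when caught.
- The wing lies between the red patches, at about 1.4 rad.
- The front of the hatch reads 0.133 to 0.134 m, which is shut. A fourth point, near the hinge, was out of view and gave no reading; before fastening it read shut.
- The lamp, bottle and dish were in view and looked untouched, but I did not measure their positions again.

My first two move commands were refused for missing keys. The arm did not move, and I resent them in full.

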